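Clear an enclosure's cover, align its quarter-turn fastener and hold it shut

ROBOT

A 6-joint arm with a two-finger parallel gripper is mounted at the origin on the work surface. World frame = base frame: x ahead of the robot, y to its left, z up, the work surface at z = 0. Lengths are in m, angles in degrees, forces in N, time in s.
With the tool pointing down it reaches from about 0.375 to 0.9 m from the base axis. Payload 3.1 kg.
Tool frame: the origin (TCP) lies at the very end of the fingers, on their centre line; the grasp point (between the pads) lies 19 mm behind it; z points along the fingers, x is the direction in which the jaws open and shut, and the axes are right-handed (so a half turn about z gives the same grasp; the last joint's range is limited). The gripper opens to 87 mm and grips with 3 to 60 N. Pads are 19 mm wide; open, the fingers measure 117 mm over their backs; the gripper's body (75 mm by 190 mm) begins 51 mm behind the grasp point.
Start: joints at [-86.087, 30.224, 82.088, -0, 67.689, -10.227], TCP at [0.153, -0.606, 0.223] pointing down, gripper open.
Joint ranges: [-176.69, 176.69], [-43.24, 126.21], [12.49, 139.97], [-82, 262], [0, 151.66], [-163.58, 163.58]. Speed limits (degrees/s): [159.86, 159.86, 180, 180, 180, 180].

INTERFACE

Orientations are given as a 3x3 rotation matrix whose columns are the frame's x, y, z axes.
In Python, from rig import read_state, capture, bot gives the robot as it stands.
- The arm moves only by the shell command python3 -m crank 'ROWS' [OPENING]. ROWS is JSON, a list of rows, each a list of 2 entries, a list of its own where there are three numbers: the shift along the tool's x, y, z in cm, then the turn, a rotation vector about the tool's x, y, z in rad. In form: [[[dx, dy, dz], [wx, wy, wz]], ...]. A call has 1 to 12 rows; each row shifts and turns the commanded pose from where the row before left it, along the tool's axes as they then stand; what a row does not reach is not made up. A row lasts 1/10 s, in which the tool goes at most 50 mm and 8.59 degrees, less where a joint would pass 70% of its speed; a pose out of reach is approached as far as the arm can. A call with a gripper value outside its range is refused whole. OPENING is the closure, from -1 (fully open) to 1 (shut), set as the call begins (- or left out, the last holds). The fingers move at their own pace and stop on an object; the grip force is fixed at half the most. Time passes only in rows, so rows that do not move let the fingers close. It gives the time, the measured TCP pose, the force and the opening at its end, in the units of the state.
- read_state(): the state, without advancing time (a new reading comes with each control period).
- capture(name): name is "scene" or "side" or "wrist"; returns a dict with "pixels" (384x512x3 uint8, red, green, blue), "camera_matrix" (3x3 intrinsics, pixels), "R" (3x3) and "t" (3): a world point X has camera coordinates R X + t. Camera axes: x right, y down, z forward; pixel columns grow to the right and rows downward; lengths in m; the calibration is good to about 2 mm. A picture is of the moment at which its call begins. There is no depth.
- bot.hand_in(): hands the job in, once; it reports no verdict.
The state is a dict: "time_s": time; "joint_positions": joint angles; "qvel": joint speeds; "tau": joint torques, N m; "position": TCP position; "tcp_rot": TCP orientation; "force": force on the tool from outside, world axes, zero at the start; "moment": the same for the moment, N m; "opening": opening from 0.0 (shut) to 1.0 (fully open).
Only numpy, scipy, OpenCV 4.12 (cv2) and the standard library are available. Lean on these libraries where they do the work, as an engineer would, in place of code of your own. Each camera call takes 0.05 s, during which the arm holds its last target.

TASK

Two tools were left on the sprung cover of the grey control enclosure: put the screwdriver in the red tray and the steel socket in the blue tray. Then turn the orange quarter-turn wing in the middle of the cover clockwise until the slot line along its top lines up with the two white marks on the cover, press the cover down until it sits fully home on the enclosure's frame all round, and finish while still holding it pressed there (it springs up if let go). Leave the tape measure, the brass coupling and the jar where they are.

Things in the scene. Friction and masses are not known exactly. Their poses are not given: they have to be found in the camera images.
- enclosure: grey control enclosure fixed to the bench, 180 (its x) x 240 (its y) x 80 mm high; origin at the centre of its underside, z up. Its dark steel cover is 180 x 240 x 6 mm, directly above it, and stands 8 mm clear of the frame on springs, so the cover's top face is 94 mm above the bench when up and 86 mm when home.
- cover_top (a point): centre of the cover's top face, under the wing; axes as the enclosure's. It goes down with the cover. Two white marks run from the centre along the cover's x axis, one on each side of the wing (36 to 76 mm from the centre). The cover moves straight up and down only and may be pressed anywhere: bare space is left along its y axis, 40 to 110 mm either side of the centre, once the tools are gone.
- cover (a joint): how far the cover is pressed down, m: 0 = up on its springs, 0.008 = fully home on the frame (hard stop). Needs about 5 N to start moving and 13 N to be home (press with 15 to 25 N); springs back when let go. While the fastener is out of line its cross-bar blocks the cover after about 2 mm, however hard it is pushed; in line (within about 0.15 rad) the bar drops into the keyway and the wing can no longer turn.
- wing (a joint): angle of the wing fastener, rad, positive anticlockwise seen from above: 0 = slot line in line with the white marks (along the cover's x axis). It starts between 0.8 and 1.45, so it is turned clockwise; it turns on past 0 to -0.7, with light friction (0.06 N m) and stays where left.
- wing_grip (a point): on the wing's turning axis, 18 mm above the cover's top face. The orange wing is an upright bar 46 mm long (this point's x axis) and 12 mm thick (its y axis), its top 31 mm above the cover, its lowest 4 mm a 32 mm round black collar; a black slot line runs along its top.
- screwdriver_handle (a point): centre of the handle of a short screwdriver lying on the cover: red handle with a yellow end, 75 mm long (point x axis) x 24 x 24 mm with flat sides; the steel blade sticks out 45 mm beyond the handle to +x. 120 mm over all, about 90 g. The centre is 12 mm above what it lies on.
- socket_center (a point): centre of a steel socket standing upright on the cover, a cylinder 30 mm in diameter and 45 mm high, dark disc on top, about 110 g.
- red_tray: red open tray fixed to the bench, 160 (x) x 120 (y) x 35 mm high, walls and floor 4 mm thick; origin at the centre of its underside. For the screwdriver.
- blue_tray: blue open tray, same size and origin. For the socket.
- tape_measure: yellow and black tape measure, 68 x 36 x 60 mm high, origin under its centre; not to be moved.
- coupling: brass coupling, 40 mm diameter, 50 mm high, standing; origin under its centre; not to be moved.
- jar: cloudy clear parts jar with black cap, 56 mm diameter, 65 mm high; origin under its centre; not to be moved.
Mind the look-alikes: they are no part of the job. What is shaped like the part that bears socket_center but green is not meant. There is more than one size of the part that bears screwdriver_handle; the job needs the smallest.

How it is judged (in metres and radians):
On the way, in this order (a step that is already met when the one before it is completed fails the run):
1. the screwdriver lies in the red tray and the socket in the blue tray, both let go (x of screwdriver_handle in the frame of red_tray between -0.072 and 0.072 m and y of screwdriver_handle in the frame of red_tray between -0.054 and 0.054 m and z of screwdriver_handle in the frame of red_tray between 0 and 0.045 m and x of socket_center in the frame of blue_tray between -0.072 and 0.072 m and y of socket_center in the frame of blue_tray between -0.054 and 0.054 m and z of socket_center in the frame of blue_tray between 0 and 0.045 m and contact force between the fingers and screwdriver below 0.1 N and contact force between the fingers and socket below 0.1 N), for 0.2 s.
2. the wing's slot line is in line with the white marks (within 0.14 rad) while the cover is still up (value of joint wing between -0.14 and 0.14 rad and value of joint cover below 0.003 m), for 0.1 s.
At the end, for the whole second after the job is handed in: Screwdriver handle's centre and socket inside the walls of the red and the blue tray, the wing within 0.14 rad of the white marks, and the cover held by the robot within 1.5 mm of fully home (joint above 0.0065), still, with more than 5 N of push, through the last second (x of screwdriver_handle in the frame of red_tray between -0.072 and 0.072 m and y of screwdriver_handle in the frame of red_tray between -0.054 and 0.054 m and z of screwdriver_handle in the frame of red_tray between 0 and 0.045 m and x of socket_center in the frame of blue_tray between -0.072 and 0.072 m and y of socket_center in the frame of blue_tray between -0.054 and 0.054 m and z of socket_center in the frame of blue_tray between 0 and 0.045 m and value of joint wing between -0.14 and 0.14 rad and value of joint cover above 0.0065 m and velocity of joint cover between -0.005 and 0.005 m/s and contact force between any of the fingers, the arm and enclosure above 5 N); the arm keeps its last pose, push and grip.
It fails at once if the tape measure is moved by more than 20 mm (distance of tape_measure from where it was at the start of the episode above 0.02 m).
It fails at once if the coupling is moved by more than 20 mm (distance of coupling from where it was at the start of the episode above 0.02 m).
It fails at once if the jar is moved by more than 20 mm (distance of jar from where it was at the start of the episode above 0.02 m).
It also fails if it takes over 72 s, if anything falls off the work surface, if the arm or the gripper's body presses on something with over 40 N, if the wrist force passes 120 N, or if a joint passes its speed limit or range.

## Working session

There is one attempt and no reset: what is moved stays moved. The work goes in short steps, Python scripts to look and compute and a shell command to move; the robot and the scene stay as the last step left them, time stands still between calls to the robot, and variables do not carry over. Pictures are saved under pics/ and viewed, and the job is handed in when it is done.

```bash
ls; mkdir -p pics
cat > h.py <<'E'
import numpy as np, cv2
from rig import read_state, capture, bot
def snap(name,fn):
    c=capture(name); np.savez(f'pics/{fn}.npz',**{k:np.array(v) for k,v in c.items()})
    cv2.imwrite(f'pics/{fn}.png',cv2.cvtColor(c['pixels'],cv2.COLOR_RGB2BGR)); return c
def load(fn): return dict(np.load(f'pics/{fn}.npz'))
def ray(c,u,v):
    R,t=c['R'],c['t']; d=R.T@np.linalg.inv(c['camera_matrix'])@np.array([u,v,1.]); return -R.T@t,d
def onz(c,u,v,z):
    o,d=ray(c,u,v); return o+d*(z-o[2])/d[2]
def proj(c,X):
    p=c['camera_matrix']@(c['R']@np.array(X)+c['t']); return p[:2]/p[2]
E
python3 - <<'E'
from h import *
for n in ['scene','side','wrist']:
    c=snap(n,n+'0'); print(n,-c['R'].T@c['t'])
print(read_state())
E
```

```text
pics
scene [ 1.32181765 -0.41534902  0.83678832]
side [ 0.322662   -0.72209242  0.66072426]
wrist [ 0.22986786 -0.58584377  0.38355091]
{'time_s': 0.15, 'joint_positions': array([-8.60853899e+01,  3.02671040e+01,  8.21383580e+01, -1.42180750e-03,
        6.76898419e+01, -1.02267550e+01]), 'qvel': array([ 0.0647737 , -0.10374503, -0.24197808, -0.01463831, -0.01439577,
        0.03609467]), 'tau': array([ 4.85524033e-04, -4.40430129e+01, -1.76843101e+01,  6.34703133e-02,
        5.52801986e-02, -9.88488659e-05]), 'position': array([ 0.15268595, -0.60549173,  0.2217989 ]), 'tcp_rot': array([[ 2.44324195e-01, -9.69693596e-01, -1.36461497e-04],
       [-9.69692217e-01, -2.44324081e-01,  1.65791732e-03],
       [-1.64101264e-03, -2.72743663e-04, -9.99998616e-01]]), 'force': array([-0.11019985, -0.45341147,  0.24148868]), 'moment': array([-0.05327055, -0.00978956, -0.01412281]), 'opening': 1.0009066990942765}
```

View pics/scene0.png

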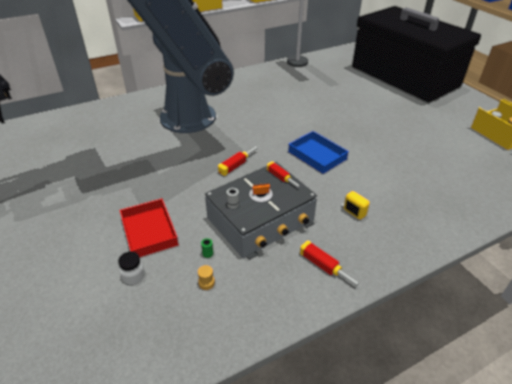

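View pics/side0.png

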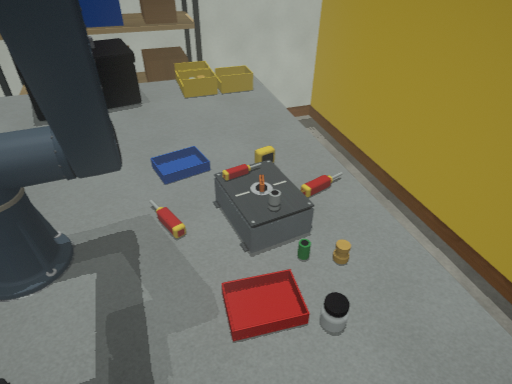

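View pics/wrist0.png

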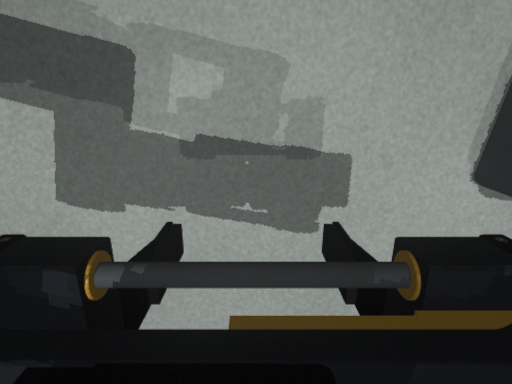

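Run:
```python
from h import *
a=cv2.imread('pics/scene0.png')[125:300,110:390]
b=cv2.imread('pics/side0.png')[135:345,140:360]
cv2.imwrite('pics/scene0c.png',cv2.resize(a,None,fx=2.85,fy=2.85,interpolation=cv2.INTER_CUBIC))
cv2.imwrite('pics/side0c.png',cv2.resize(b,None,fx=2.8,fy=2.8,interpolation=cv2.INTER_CUBIC))
```

```text
(no output)
```

View pics/scene0c.png

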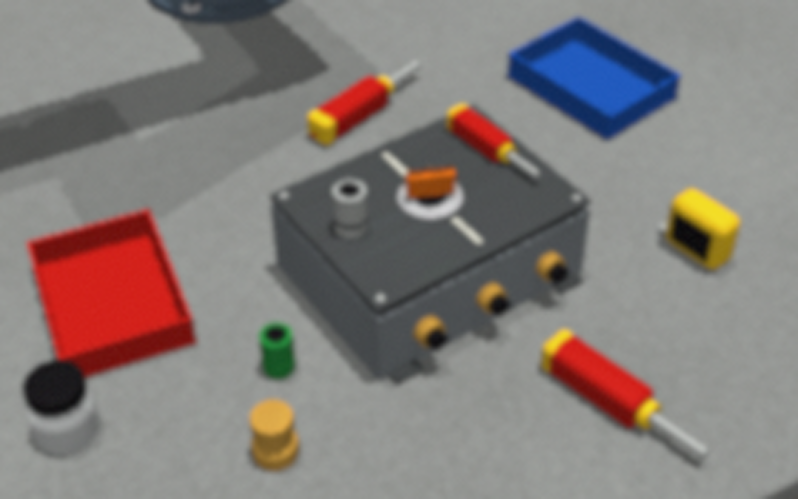

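View pics/side0c.png

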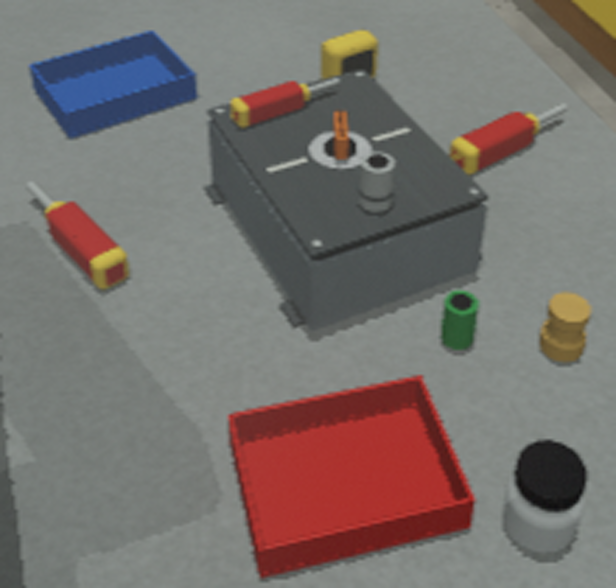

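Run:
```python
from h import *
S=load('scene0');D=load('side0')
fs=lambda p:(110+p[0]/2.85,125+p[1]/2.85)
fd=lambda p:(140+p[0]/2.8,135+p[1]/2.8)
def sh(n,ps,pd,z):
    for p in ps: print(n,'scene',np.round(onz(S,*fs(p),z),4))
    for p in pd: print(n,'side ',np.round(onz(D,*fd(p),z),4))
sh('cover',[(273,197),(380,310),(588,201),(470,105)],[(210,110),(312,255),(485,197),(362,73)],.094)
sh('mark',[(385,153),(482,244)],[(266,171),(411,129)],.094)
sh('socktop',[(350,187)],[(378,161)],.139)
sh('wing top ends',[(407,176),(457,171)],[(340,112),(341,135)],.125)
sh('drvCover ends: yellowend,tip',[(455,118),(538,176)],[(236,110),(339,84)],.106)
sh('drvbench ends',[(320,125),(417,65)],[(110,270),(32,186)],.014)
sh('drvbig ends',[(556,347),(703,458)],[(462,155),(566,108)],.018)
sh('red',[(30,243),(62,362),(193,327),(150,211)],[(231,415),(260,560),(470,500),(421,380)],.035)
sh('blue',[(511,57),(607,125),(678,77),(578,20)],[(31,68),(69,122),(195,75),(153,34)],.035)
# two-ray
def tri(ps,pd):
    o1,d1=ray(S,*fs(ps));o2,d2=ray(D,*fd(pd));A=np.stack([d1,-d2],1);x=np.linalg.lstsq(A,o2-o1,rcond=None)[0]
    p,q=o1+x[0]*d1,o2+x[1]*d2; return np.round((p+q)/2,4),np.linalg.norm(p-q)
print(tri((350,187),(378,161)),tri((538,176),(339,84)))
sh('tape',[(708,205)],[(349,47)],.06); sh('coup',[(272,415)],[(569,307)],.05);sh('green',[(277,335)],[(461,300)],.04);sh('jar',[(55,385)],[(551,470)],.065)
```

```text
cover scene [ 0.5301 -0.1438  0.094 ]
cover scene [ 0.703  -0.1197  0.094 ]
cover scene [0.671  0.1118 0.094 ]
cover scene [0.4937 0.0875 0.094 ]
cover side  [0.4933 0.088  0.094 ]
cover side  [ 0.5222 -0.1468  0.094 ]
cover side  [ 0.6953 -0.1239  0.094 ]
cover side  [0.6643 0.1055 0.094 ]
mark scene [ 0.5216 -0.0233  0.094 ]
mark scene [ 0.6744 -0.004   0.094 ]
mark side  [ 0.5183 -0.0252  0.094 ]
mark side  [ 0.6734 -0.0056  0.094 ]
socktop scene [ 0.5974 -0.0953  0.139 ]
socktop side  [ 0.5992 -0.0976  0.139 ]
wing top ends scene [ 0.5933 -0.0367  0.125 ]
wing top ends scene [0.6084 0.0069 0.125 ]
wing top ends side  [0.6007 0.002  0.125 ]
wing top ends side  [ 0.5887 -0.0334  0.125 ]
drvCover ends: yellowend,tip scene [0.5185 0.0558 0.106 ]
drvCover ends: yellowend,tip scene [0.6307 0.0815 0.106 ]
drvCover ends: yellowend,tip side  [0.514  0.0629 0.106 ]
drvCover ends: yellowend,tip side  [0.6269 0.0756 0.106 ]
drvbench ends scene [ 0.3591 -0.0227  0.014 ]
drvbench ends scene [0.3089 0.1248 0.014 ]
drvbench ends side  [ 0.3647 -0.025   0.014 ]
drvbench ends side  [0.3097 0.1247 
[... 460 characters left out ...]
blue scene [0.3712 0.2146 0.035 ]
blue scene [0.5272 0.2406 0.035 ]
blue scene [0.4924 0.3622 0.035 ]
blue scene [0.3428 0.3263 0.035 ]
blue side  [0.333  0.3219 0.035 ]
blue side  [0.3601 0.1974 0.035 ]
blue side  [0.512  0.2479 0.035 ]
blue side  [0.4845 0.3562 0.035 ]
(array([ 0.5989, -0.0966,  0.1395]), np.float64(0.002124106486946377)) (array([0.6288, 0.0824, 0.1027]), np.float64(0.002460135254808975))
tape scene [0.7002 0.2355 0.06  ]
tape side  [0.6907 0.2132 0.06  ]
coup scene [ 0.7286 -0.2316  0.05  ]
coup side  [ 0.7257 -0.2337  0.05  ]
green scene [ 0.6423 -0.1915  0.04  ]
green side  [ 0.6464 -0.1879  0.04  ]
jar scene [ 0.6289 -0.3794  0.065 ]
jar side  [ 0.6212 -0.3812  0.065 ]
```

```bash
cat >> h.py <<'E'
def go(x,y,z,ang=None):
    """print tool-frame shift (cm) and turn about tool z (rad) from current measured pose; shift first then turn"""
    s=read_state();R=np.array(s['tcp_rot']);p=np.array(s['position'])
    a=np.degrees(np.arctan2(R[1,0],R[0,0]))
    d=R.T@(np.array([x,y,z])-p)*100
    print('t',s['time_s'],'pos',np.round(p,4),'xang',round(a,2),'tilt',np.round(R[:,2],4),'F',np.round(s['force'],1),'op',round(s['opening'],3))
    print('shift cm',np.round(d,2),'norm rows',np.linalg.norm(d)/5, 'turn',None if ang is None else round(-np.radians(ang-a),3))
E
python3 - <<'E'
from h import *
W=load('wrist0'); print(W['camera_matrix']); print('optical axis',W['R'][2]); print(onz(W,256,192,0),onz(W,0,0,0),onz(W,511,300,0))
go(.56,-.04,.25,-81)
E
```

```text
[[287.50186548   0.         252.21398244]
 [  0.         287.50186548 190.12742553]
 [  0.           0.           1.        ]]
optical axis [-0.28367302 -0.07034523 -0.95633737]
[ 0.11473523 -0.61985581  0.        ] [ 0.26848828 -0.27370433  0.        ] [ 0.04000346 -1.05420936  0.        ]
t 0.15 pos [ 0.1527 -0.6055  0.2218] xang -75.86 tilt [-1.0e-04  1.7e-03 -1.0e+00] F [-0.1 -0.5  0.2] op 1.001
shift cm [-44.89 -53.31  -2.73] norm rows 13.949637048337996 turn 0.09
```

```bash
python3 -m crank '[[[-2,-2,-1],[0,0,0]],[[-3.3,-3.2,-1],[0,0,0]],[[-3.3,-3.2,-1],[0,0,0]],[[-3.3,-3.2,-1],[0,0,0]],[[-3.3,-3.2,0],[0,0,0]],[[-3.3,-3.2,0],[0,0,0]],[[-3.3,-3.2,0],[0,0,0]],[[-3.3,-3.2,0],[0,0,0.045]],[[-3.3,-3.2,0],[0,0,0.045]],[[-3.3,-3.2,0],[0,0,0]],[[-3.3,-3.2,0],[0,0,0]],[[-3.3,-3.2,0],[0,0,0]]]' -1; python3 -m crank '[[[-3.3,-3.2,0],[0,0,0]],[[-3.3,-3.2,0],[0,0,0]],[[-3.3,-3.2,0],[0,0,0]],[[-2,-2,0],[0,0,0]],[[0,0,0],[0,0,0]],[[0,0,0],[0,0,0]]]'
python3 - <<'E'
from h import *
go(.50,0,.26,-81)
snap('wrist','wrist1')
E
```

```text
time_s: 1.35
position: [0.4328, -0.1498, 0.2626]
tcp_rot: [[0.156, -0.988, 0.0], [-0.988, -0.156, -0.0], [0.0, -0.0, -1.0]]
force: [1.0, -0.9, 0.3]
opening: 1.0
time_s: 1.95
position: [0.5277, -0.0155, 0.2621]
tcp_rot: [[0.158, -0.987, -0.001], [-0.987, -0.158, -0.0], [0.0, 0.001, -1.0]]
force: [0.5, -0.8, 0.5]
opening: 0.996
t 1.95 pos [ 0.5277 -0.0155  0.2621] xang -80.91 tilt [-1.4e-03 -3.0e-04 -1.0e+00] F [ 0.5 -0.8  0.5] op 0.996
shift cm [-1.97  2.49  0.21] norm rows 0.6351984219685703 turn 0.002
```

View pics/wrist1.png

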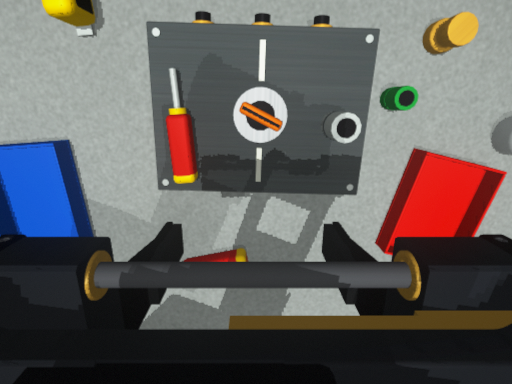

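Run:
```python
from h import *
W=load('wrist1'); im=W['pixels']; hsv=cv2.cvtColor(im,cv2.COLOR_RGB2HSV)
def rect(lo,hi,box,z,name):
    m=cv2.inRange(hsv,lo,hi); x0,y0,x1,y1=box; k=np.zeros_like(m);k[y0:y1,x0:x1]=m[y0:y1,x0:x1]
    c=max(cv2.findContours(k,0,1)[0],key=cv2.contourArea)
    pts=np.array([onz(W,*p[0],z)[:2] for p in c],np.float32)*1000
    r=cv2.minAreaRect(pts); print(name,'px',cv2.minAreaRect(c)[0],'world mm',r); return pts
# handle: red+yellow, near top face z=.118
m1=cv2.inRange(hsv,(0,120,80),(6,255,255))|cv2.inRange(hsv,(174,120,80),(180,255,255))|cv2.inRange(hsv,(22,120,80),(35,255,255))
k=np.zeros_like(m1);k[95:192,155:205]=m1[95:192,155:205]
c=np.concatenate(cv2.findContours(k,0,1)[0])
for z in(.106,.118):
    print('handle',z,cv2.minAreaRect(np.array([onz(W,*p[0],z)[:2] for p in c],np.float32)*1000))
print('tip',onz(W,173,68,.106),'y end mid',onz(W,186,181,.110))
rect((6,150,80),(20,255,255),(235,95,290,140),.125,'wing')
rect((0,0,190),(180,40,255),(255,35,270,90),.094,'markfar')
rect((0,0,110),(180,60,255),(250,146,268,190),.094,'marknear')
for p in [(148,22),(379,30),(357,194),(158,188)]: print('corner',onz(W,*p,.094))
print('sock',onz(W,346,127,.139))
cv2.imwrite('pics/w1c.png',cv2.cvtColor(cv2.resize(im[10:205,130:400],None,fx=2.9,fy=2.9,interpolation=cv2.INTER_CUBIC),cv2.COLOR_RGB2BGR))
```

```text
handle 0.106 ((547.4900512695312, 66.79391479492188), (83.64013671875, 28.223100662231445), 11.645807266235352)
handle 0.118 ((549.7174682617188, 64.17649841308594), (80.482177734375, 27.15749168395996), 11.645805358886719)
tip [0.62631721 0.08235061 0.106     ] y end mid [0.51011992 0.05760539 0.11      ]
wing px (260.3999938964844, 116.20001220703125) world mm ((593.9744873046875, -13.337757110595703), (44.12237548828125, 12.2988862991333), 73.1300048828125)
markfar px (261.82025146484375, 59.99281311035156) world mm ((649.2554931640625, -6.284090518951416), (38.88349914550781, 6.175113201141357), 7.3004608154296875)
marknear px (258.5, 164.0) world mm ((538.687744140625, -21.088031768798828), (40.42793655395508, 5.808018684387207), 9.282292366027832)
corner [0.66636049 0.11401115 0.094     ]
corner [ 0.69639018 -0.12013358  0.094     ]
corner [ 0.52140205 -0.14436121  0.094     ]
corner [0.49127213 0.09297885 0.094     ]
sock [ 0.59768916 -0.09645407  0.139     ]
```

View pics/w1c.png

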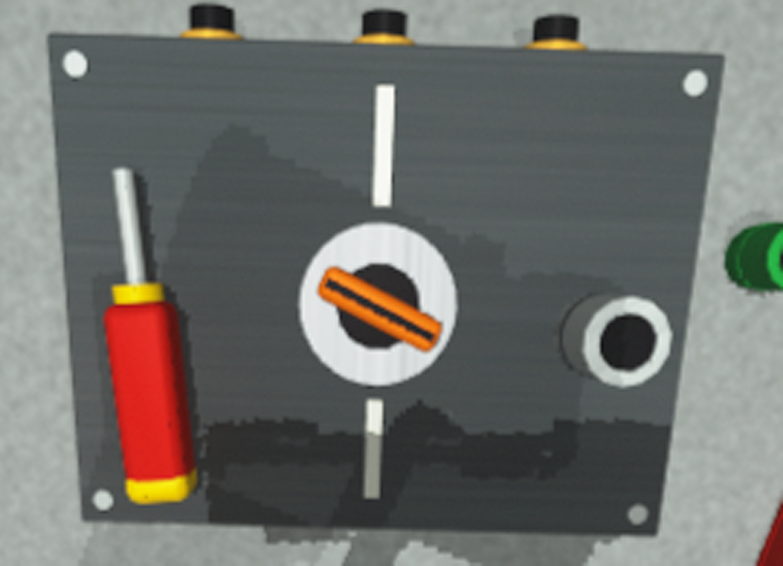

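Run:
```python
from h import *
go(.551,.0655,.15,-78.3)
```

```text
t 2.0 pos [ 0.5273 -0.0161  0.2622] xang -81.0 tilt [-1.5e-03 -2.0e-04 -1.0e+00] F [-0.4 -0.4  0.4] op 0.999
shift cm [-7.69 -3.64 11.21] norm rows 2.814917048636795 turn -0.047
```

```bash
python3 -m crank '[[[-2.5,-1.2,1],[0,0,0]],[[-2.6,-1.2,3],[0,0,0]],[[-2.6,-1.24,3.6],[0,0,-0.047]],[[0,0,3.6],[0,0,0]],[[0,0,0],[0,0,0]],[[0,0,0],[0,0,0]],[[0,0,0],[0,0,0]]]'
python3 - <<'E'
from h import *
go(.551,.0655,.099,-78.3)
snap('wrist','wrist2')
E
```

```text
time_s: 2.7
position: [0.5533, 0.0646, 0.1525]
tcp_rot: [[0.201, -0.98, 0.003], [-0.98, -0.201, -0.0], [0.001, -0.003, -1.0]]
force: [0.5, -1.1, -0.5]
opening: 0.999
t 2.7 pos [0.5533 0.0646 0.1525] xang -78.43 tilt [ 3.5e-03 -4.0e-04 -1.0e+00] F [ 0.5 -1.1 -0.5] op 0.999
shift cm [-0.14  0.23  5.35] norm rows 1.0708737277835245 turn -0.002
```

View pics/wrist2.png

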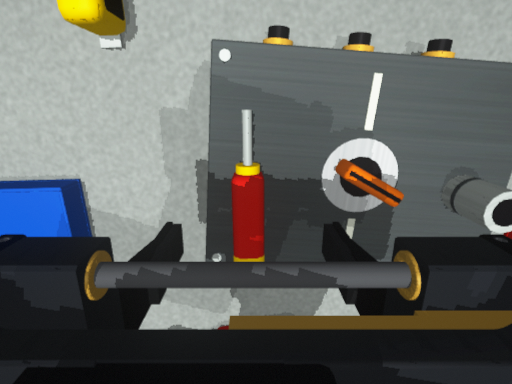

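```bash
python3 -m crank '[[[-0.1,0.2,2],[0,0,0]],[[0,0,2],[0,0,0]],[[0,0,1.2],[0,0,0]],[[0,0,0],[0,0,0]],[[0,0,0],[0,0,0]],[[0,0,0],[0,0,0]]]'
python3 -m crank '[[[0,0,0],[0,0,0]],[[0,0,0],[0,0,0]],[[0,0,0],[0,0,0]],[[0,0,0],[0,0,0]],[[0,0,0],[0,0,0]],[[0,0,0],[0,0,0]],[[0,0,0],[0,0,0]],[[0,0,0],[0,0,0]]]' 1
python3 - <<'E'
from h import *
go(.551,.0655,.2,-78.3)
E
```

```text
time_s: 3.35
position: [0.5509, 0.0663, 0.0997]
tcp_rot: [[0.202, -0.979, 0.002], [-0.979, -0.202, -0.0], [0.001, -0.002, -1.0]]
force: [-0.4, -0.1, 0.9]
opening: 1.0
time_s: 4.15
position: [0.5499, 0.0665, 0.0985]
tcp_rot: [[0.202, -0.979, -0.0], [-0.979, -0.202, 0.0], [-0.0, 0.0, -1.0]]
force: [0.1, 0.3, -0.1]
opening: 0.359
t 4.15 pos [0.5499 0.0665 0.0985] xang -78.32 tilt [-0.  0. -1.] F [ 0.1  0.3 -0.1] op 0.359
shift cm [  0.12  -0.09 -10.15] norm rows 2.0298350006772 turn -0.0
```

```bash
python3 -m crank '[[[0,0,0],[0,0,0]],[[0,0,0],[0,0,0]],[[0,0,0],[0,0,0]],[[0,0,0],[0,0,0]]]'; python3 -m crank '[[[0,0,-2],[0,0,0]],[[0,0,-3],[0,0,0]],[[0,0,-3],[0,0,0]],[[0,0,-2],[0,0,0]],[[0,0,0],[0,0,0]],[[0,0,0],[0,0,0]]]'
python3 - <<'E'
from h import *
go(.50,-.304,.2,-95)
snap('wrist','wrist3');snap('scene','scene3')
E
```

```text
time_s: 4.55
position: [0.5498, 0.0665, 0.0985]
tcp_rot: [[0.202, -0.979, -0.0], [-0.979, -0.202, 0.0], [-0.0, 0.0, -1.0]]
force: [-0.2, 0.1, -0.5]
opening: 0.275
time_s: 5.15
position: [0.5495, 0.0665, 0.1982]
tcp_rot: [[0.202, -0.979, -0.0], [-0.979, -0.202, -0.0], [-0.0, 0.0, -1.0]]
force: [-0.2, -0.4, -0.9]
opening: 0.272
t 5.15 pos [0.5495 0.0665 0.1982] xang -78.32 tilt [-3.e-04 -0.e+00 -1.e+00] F [-0.2 -0.4 -0.9] op 0.272
shift cm [35.28 12.34 -0.17] norm rows 7.475002789132882 turn 0.291
```

View pics/wrist3.png

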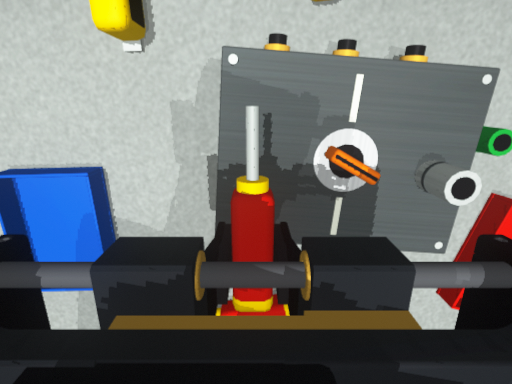

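Run:
```python
from h import *
W=load('wrist1')
print([np.round(onz(W,*p,.035)[:2],3) for p in [(415,150),(505,173),(377,243)]])
for n in ['scene0','side0']:
    C=load(n);h=cv2.cvtColor(C['pixels'],cv2.COLOR_RGB2HSV)
    for nm,m in [('red',cv2.inRange(h,(0,120,60),(6,255,255))|cv2.inRange(h,(174,120,60),(180,255,255))),('blue',cv2.inRange(h,(105,120,60),(125,255,255)))]:
        cs=[c for c in cv2.findContours(m,0,1)[0] if cv2.contourArea(c)>600]
        for c in cs: 
            M=cv2.moments(c); u=M['m10']/M['m00'],M['m01']/M['m00']; print(n,nm,np.round(u,1),cv2.contourArea(c),onz(C,*u,.012))
```

```text
[array([ 0.579, -0.231]), array([ 0.568, -0.365]), array([ 0.436, -0.22 ])]
scene0 red [148.3 227.7] 2242.5 [ 0.49554719 -0.30245559  0.012     ]
scene0 blue [317.7 151.6] 1362.5 [0.41989819 0.29690426 0.012     ]
side0 red [263.6 304.2] 4301.0 [ 0.49719481 -0.30267506  0.012     ]
side0 blue [179.9 164. ] 1304.5 [0.42124198 0.30072816 0.012     ]
side0 blue [100.6  12.6] 965.5 [0.17707724 2.9359216  0.012     ]
```

```bash
python3 -m crank '[[[2,0.8,0],[0,0,0]],[[3.5,1.5,0],[0,0,0]],[[4.3,1.8,0],[0,0,0]],[[4.3,1.8,0],[0,0,0]],[[4.3,1.8,0],[0,0,0]],[[4.3,1.8,0],[0,0,0]],[[4.3,1.8,0],[0,0,0]],[[4,1.7,0],[0,0,0]],[[3.5,1.5,0],[0,0,0.1]],[[0,0,0],[0,0,0.1]],[[0,0,0],[0,0,0.09]],[[0,0,0],[0,0,0]]]'; python3 -m crank '[[[0,0,0],[0,0,0]],[[0,0,0],[0,0,0]]]'
python3 - <<'E'
from h import *
go(.477,-.301,.06,-95)
snap('wrist','wrist4');snap('side','side4')
E
```

```text
time_s: 6.45
position: [0.4766, -0.3006, 0.1967]
tcp_rot: [[-0.087, -0.996, -0.003], [-0.996, 0.087, 0.003], [-0.002, 0.003, -1.0]]
force: [-0.3, 0.5, -0.6]
opening: 0.27
time_s: 6.65
position: [0.4775, -0.3002, 0.1979]
tcp_rot: [[-0.084, -0.996, -0.001], [-0.996, 0.084, 0.001], [-0.001, 0.001, -1.0]]
force: [0.2, -1.1, -0.4]
opening: 0.269
t 6.65 pos [ 0.4775 -0.3002  0.1979] xang -94.83 tilt [-1.e-03  9.e-04 -1.e+00] F [ 0.2 -1.1 -0.4] op 0.269
shift cm [ 0.09  0.03 13.79] norm rows 2.7580396326567906 turn 0.003
```

View pics/wrist4.png

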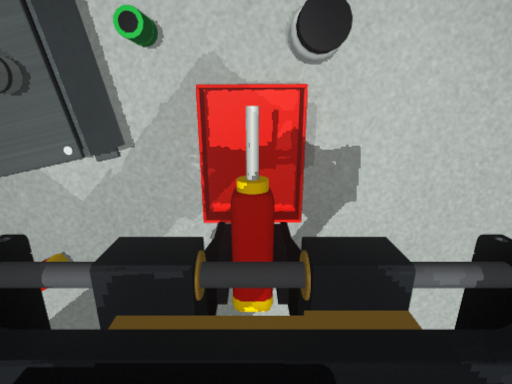

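View pics/side4.png

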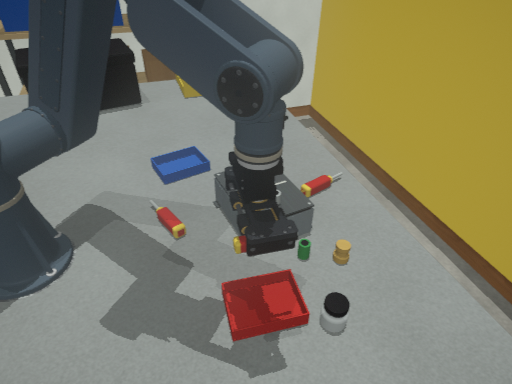

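```bash
python3 -c "
from h import *
W=load('wrist4'); print([np.round(onz(W,*p,.035)[:2],3) for p in [(197,86),(307,86),(204,221),(302,221)]])"
python3 -m crank '[[[0,0,3],[0,0,0]],[[0,0,4],[0,0,0]],[[0,0,4],[0,0,0]],[[0,0,3],[0,0,0]],[[0,0,2],[0,0,0]],[[0,0,1.5],[0,0,0]],[[0,0,0.8],[0,0,0]],[[0,0,0],[0,0,0]],[[0,0,0],[0,0,0]]]'
```

```text
[array([ 0.578, -0.25 ]), array([ 0.568, -0.366]), array([ 0.423, -0.237]), array([ 0.413, -0.356])]
time_s: 7.65
position: [0.4782, -0.301, 0.0161]
tcp_rot: [[-0.086, -0.996, 0.001], [-0.996, 0.086, -0.001], [0.001, -0.001, -1.0]]
force: [-0.0, 0.6, -0.8]
opening: 0.274
```

```bash
python3 -m crank '[[[0,0,0.4],[0,0,0]],[[0,0,0],[0,0,0]]]'; python3 -m crank '[[[0,0,0],[0,0,0]],[[0,0,0],[0,0,0]],[[0,0,0],[0,0,0]],[[0,0,0],[0,0,0]],[[0,0,0],[0,0,0]]]' -0.1;  python3 -m crank '[[[0,0,-2],[0,0,0]],[[0,0,-3.5],[0,0,0]],[[0,0,-4.5],[0,0,0]],[[0,0,-4.5],[0,0,0]],[[0,0,-3],[0,0,0]],[[0,0,0],[0,0,0]],[[0,0,0],[0,0,0]]]'
python3 - <<'E'
from h import *
go(.598,-.0965,.19,-81)
snap('wrist','wrist5');snap('side','side5')
E
```

```text
time_s: 7.85
position: [0.4779, -0.301, 0.012]
tcp_rot: [[-0.086, -0.996, 0.001], [-0.996, 0.086, -0.001], [0.001, -0.001, -1.0]]
force: [0.3, 0.1, -1.8]
opening: 0.274
time_s: 8.35
position: [0.4777, -0.3008, 0.0116]
tcp_rot: [[-0.086, -0.996, 0.0], [-0.996, 0.086, -0.0], [0.0, -0.0, -1.0]]
force: [0.2, 0.0, -0.5]
opening: 0.539
time_s: 9.05
position: [0.4776, -0.3007, 0.1871]
tcp_rot: [[-0.086, -0.996, 0.001], [-0.996, 0.086, -0.001], [0.001, -0.001, -1.0]]
force: [-0.7, 0.1, -0.5]
opening: 0.551
t 9.05 pos [ 0.4776 -0.3007  0.1871] xang -94.93 tilt [ 8.e-04 -8.e-04 -1.e+00] F [-0.7  0.1 -0.5] op 0.551
shift cm [-21.38 -10.23  -0.3 ] norm rows 4.740903683576178 turn -0.243
```

View pics/wrist5.png

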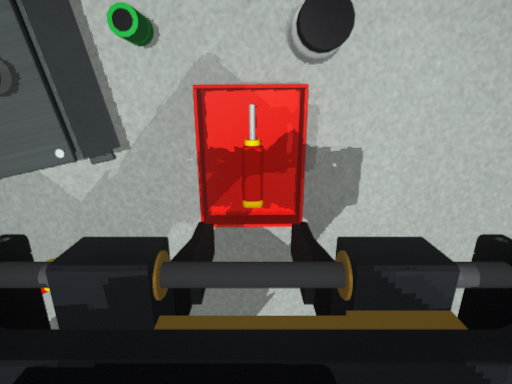

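View pics/side5.png

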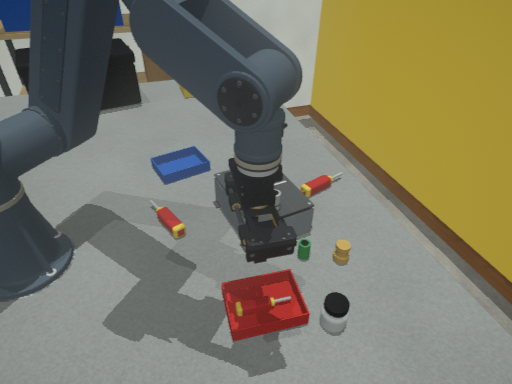

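```bash
python3 -m crank '[[[-2.4,-1.2,0],[0,0,0]],[[-4,-1.9,0],[0,0,0]],[[-4,-1.9,0],[0,0,0]],[[-4,-1.9,0],[0,0,0]],[[-4,-1.9,0],[0,0,0]],[[-3,-1.4,0],[0,0,-0.08]],[[0,0,0],[0,0,-0.08]],[[0,0,0],[0,0,-0.08]],[[0,0,0],[0,0,0]],[[0,0,0],[0,0,0]],[[0,0,0],[0,0,0]]]'
python3 - <<'E'
from h import *
go(.598,-.0965,.107,-81)
snap('wrist','wrist6')
E
```

```text
time_s: 10.25
position: [0.5972, -0.0965, 0.1857]
tcp_rot: [[0.151, -0.988, -0.002], [-0.988, -0.151, 0.001], [-0.001, 0.002, -1.0]]
force: [-0.2, 0.2, -0.1]
opening: 0.55
t 10.25 pos [ 0.5972 -0.0965  0.1857] xang -81.29 tilt [-1.6e-03  6.0e-04 -1.0e+00] F [-0.2  0.2 -0.1] op 0.55
shift cm [ 0.02 -0.09  7.87] norm rows 1.5733793749450553 turn -0.005
```

View pics/wrist6.png

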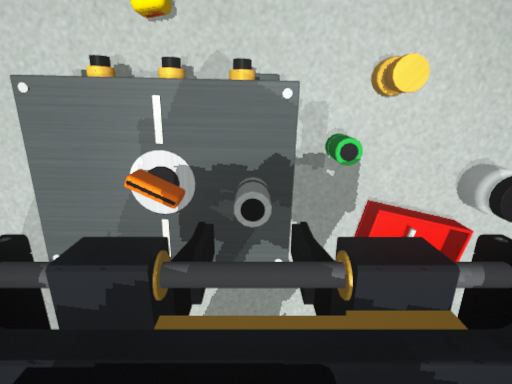

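```bash
python3 -m crank '[[[0,0,2],[0,0,0]],[[0,-0.1,2.8],[0,0,0]],[[0,0,2.2],[0,0,0]],[[0,0,1.4],[0,0,0]],[[0,0,0],[0,0,0]],[[0,0,0],[0,0,0]]]'; python3 -m crank '[[[0,0,0],[0,0,0]],[[0,0,0],[0,0,0]],[[0,0,0],[0,0,0]],[[0,0,0],[0,0,0]],[[0,0,0],[0,0,0]],[[0,0,0],[0,0,0]],[[0,0,0],[0,0,0]]]' 1; python3 -m crank '[[[0,0,-2],[0,0,0]],[[0,0,-4],[0,0,0]],[[0,0,-4],[0,0,0]],[[0,0,-2],[0,0,0]],[[0,0,0],[0,0,0]],[[0,0,0],[0,0,0]]]'
python3 - <<'E'
from h import *
go(.423,.29,.22)
E
```

```text
time_s: 10.9
position: [0.5991, -0.0965, 0.1029]
tcp_rot: [[0.153, -0.988, 0.001], [-0.988, -0.153, -0.0], [0.0, -0.001, -1.0]]
force: [0.5, -0.1, 1.1]
opening: 0.548
time_s: 11.6
position: [0.5992, -0.0963, 0.1031]
tcp_rot: [[0.153, -0.988, 0.001], [-0.988, -0.153, -0.0], [0.001, -0.001, -1.0]]
force: [0.6, 1.5, 4.3]
opening: 0.333
time_s: 12.2
position: [0.5979, -0.0959, 0.2215]
tcp_rot: [[0.153, -0.988, -0.002], [-0.988, -0.153, 0.001], [-0.001, 0.002, -1.0]]
force: [-0.9, 0.3, -0.6]
opening: 0.34
t 12.2 pos [ 0.5979 -0.0959  0.2215] xang -81.19 tilt [-1.8e-03  6.0e-04 -1.0e+00] F [-0.9  0.3 -0.6] op 0.34
shift cm [-40.81  11.37   0.2 ] norm rows 8.473268019547417 turn None
```

```bash
python3 -m crank '[[[-2.8,0.8,0],[0,0,0]],[[-4.2,1.2,0],[0,0,0]],[[-4.6,1.3,0],[0,0,0]],[[-4.6,1.3,0],[0,0,0]],[[-4.6,1.3,0],[0,0,0]],[[-4.6,1.3,0],[0,0,0]],[[-4.6,1.3,0],[0,0,0]],[[-4.6,1.3,0],[0,0,0]],[[-4,1.0,0],[0,0,-0.07]],[[-2.2,0.6,0],[0,0,0]],[[0,0,0],[0,0,0]],[[0,0,0],[0,0,0]]]'
python3 - <<'E'
from h import *
go(.423,.29,.04)
snap('wrist','wrist7')
E
```

```text
time_s: 13.4
position: [0.4209, 0.2884, 0.2207]
tcp_rot: [[0.223, -0.975, -0.004], [-0.975, -0.223, -0.002], [0.001, 0.004, -1.0]]
force: [0.5, 0.0, -0.6]
opening: 0.337
t 13.4 pos [0.4209 0.2884 0.2207] xang -77.09 tilt [-0.0035 -0.0021 -1.    ] F [ 0.5  0.  -0.6] op 0.337
shift cm [-0.13 -0.31 18.07] norm rows 3.6140045195017505 turn None
```

View pics/wrist7.png

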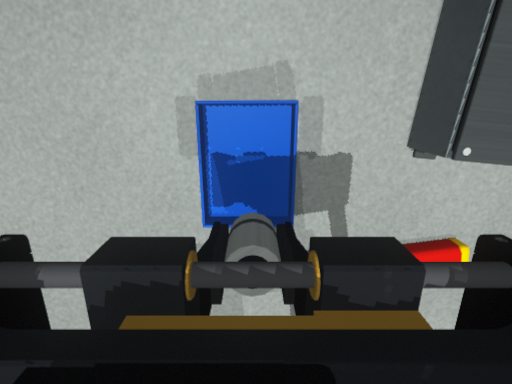

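```bash
python3 -c "
from h import *
W=load('wrist7'); p=[onz(W,*p,.035)[:2] for p in [(197,101),(298,101),(204,226),(292,226)]]; print(np.round(p,3),np.mean(p,0))"
python3 -m crank '[[[0,0,3],[0,0,0]],[[0,0,4],[0,0,0]],[[0,0,4],[0,0,0]],[[0,0,4],[0,0,0]],[[0,0,2.5],[0,0,0]],[[0,0,1.5],[0,0,0]],[[0,0,1],[0,0,0]],[[0,0,0],[0,0,0]],[[0,0,0],[0,0,0]]]'
```

```text
[[0.485 0.368]
 [0.511 0.255]
 [0.332 0.333]
 [0.358 0.22 ]] [0.42137161 0.29402882]
time_s: 14.35
position: [0.4228, 0.2884, 0.0228]
tcp_rot: [[0.221, -0.975, 0.001], [-0.975, -0.221, 0.0], [-0.0, -0.001, -1.0]]
force: [0.4, -0.0, -1.1]
opening: 0.338
```

```bash
python3 -m crank '[[[0,0,0.6],[0,0,0]],[[0,0,0.2],[0,0,0]],[[0,0,0],[0,0,0]]]'; python3 -m crank '[[[0,0,0],[0,0,0]],[[0,0,0],[0,0,0]],[[0,0,0],[0,0,0]],[[0,0,0],[0,0,0]],[[0,0,0],[0,0,0]]]' -0.2;  python3 -m crank '[[[0,0,-2],[0,0,0]],[[0,0,-3.5],[0,0,0]],[[0,0,-4.5],[0,0,0]],[[0,0,-4.5],[0,0,0]],[[0,0,-3],[0,0,0]],[[0,0,0],[0,0,0]],[[0,0,0],[0,0,0]]]'
python3 - <<'E'
from h import *
go(.53,-.014,.21,-50)
snap('wrist','wrist8')
E
```

```text
time_s: 14.65
position: [0.4222, 0.2889, 0.0148]
tcp_rot: [[0.222, -0.975, 0.0], [-0.975, -0.222, 0.0], [-0.0, -0.0, -1.0]]
force: [-0.1, -0.5, -0.2]
opening: 0.335
time_s: 15.15
position: [0.4222, 0.2889, 0.0146]
tcp_rot: [[0.222, -0.975, 0.0], [-0.975, -0.222, 0.0], [-0.0, -0.0, -1.0]]
force: [0.6, 0.8, -0.3]
opening: 0.589
time_s: 15.85
position: [0.4221, 0.2888, 0.1901]
tcp_rot: [[0.222, -0.975, 0.001], [-0.975, -0.222, 0.0], [-0.0, -0.001, -1.0]]
force: [0.2, -0.3, -0.2]
opening: 0.597
t 15.85 pos [0.4221 0.2888 0.1901] xang -77.17 tilt [ 1.2e-03  5.0e-04 -1.0e+00] F [ 0.2 -0.3 -0.2] op 0.597
shift cm [31.92 -3.8  -2.  ] norm rows 6.442216322815152 turn -0.474
```

View pics/wrist8.png

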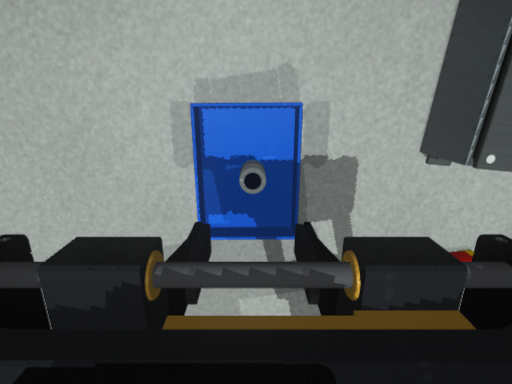

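```bash
python3 -m crank '[[[2,-0.6,-1],[0,0,0]],[[4,-1.2,0],[0,0,0]],[[4.5,-1.4,0],[0,0,0]],[[4.5,-1.4,0],[0,0,0]],[[4.5,-1.4,0],[0,0,0]],[[4.5,-1.4,0],[0,0,0]],[[4.5,-1.4,0],[0,0,0]],[[3.5,-1.0,0],[0,0,0]],[[1.3,-0.2,0],[0,0,0]],[[0,0,0],[0,0,0]]]'; python3 -m crank '[[[0,0,0],[0,0,-0.1]],[[0,0,0],[0,0,-0.14]],[[0,0,0],[0,0,-0.14]],[[0,0,0],[0,0,-0.14]],[[0,0,0],[0,0,-0.14]],[[0,0,0],[0,0,-0.14]],[[0,0,0],[0,0,-0.14]],[[0,0,0],[0,0,-0.11]],[[0,0,0],[0,0,0]],[[0,0,0],[0,0,0]],[[0,0,0],[0,0,0]]]'
python3 - <<'E'
from h import *
go(.594,-.0138,.105,-17)
snap('wrist','wrist9')
E
```

```text
time_s: 16.9
position: [0.593, -0.0151, 0.1973]
tcp_rot: [[0.219, -0.976, -0.004], [-0.976, -0.219, 0.001], [-0.002, 0.004, -1.0]]
force: [-0.5, -0.1, -0.2]
opening: 0.601
time_s: 18.0
position: [0.5929, -0.0127, 0.1992]
tcp_rot: [[0.956, -0.293, -0.001], [-0.293, -0.956, 0.0], [-0.001, -0.0, -1.0]]
force: [0.0, -0.5, 0.6]
opening: 0.601
t 18.0 pos [ 0.5929 -0.0127  0.1992] xang -17.05 tilt [-1.2e-03  4.0e-04 -1.0e+00] F [ 0.  -0.5  0.6] op 0.601
shift cm [0.15 0.08 9.42] norm rows 1.8843889533577756 turn -0.001
```

View pics/wrist9.png

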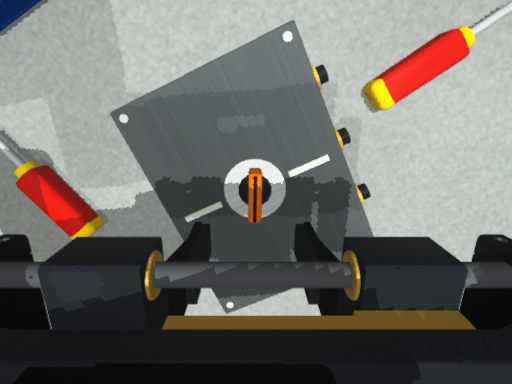

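Run:
```python
from h import *
W=load('wrist9'); im=W['pixels']; hsv=cv2.cvtColor(im,cv2.COLOR_RGB2HSV)
def r(lo,hi,b,z,n):
    m=cv2.inRange(hsv,lo,hi);k=np.zeros_like(m);k[b[1]:b[3],b[0]:b[2]]=m[b[1]:b[3],b[0]:b[2]]
    c=max(cv2.findContours(k,0,1)[0],key=cv2.contourArea)
    print(n,cv2.minAreaRect(np.array([onz(W,*p[0],z)[:2] for p in c],np.float32)*1000))
r((6,150,80),(20,255,255),(235,160,275,225),.125,'wing')
r((0,0,170),(180,40,255),(285,150,335,182),.094,'far')
r((0,0,95),(180,60,255),(180,198,226,225),.094,'near')
```

```text
wing ((595.0042114257812, -10.247800827026367), (49.09203338623047, 11.920844078063965), 72.67892456054688)
far ((649.4707641601562, -6.066555500030518), (40.44271469116211, 6.394931316375732), 7.442695140838623)
near ((538.19677734375, -20.738569259643555), (40.59837341308594, 7.069304943084717), 7.947709083557129)
```

```bash
python3 -m crank '[[[0.1,0,2.5],[0,0,0]],[[0,0,3],[0,0,0]],[[0,0,2.5],[0,0,0]],[[0,0,1.4],[0,0,0]],[[0,0,0],[0,0,0]],[[0,0,0],[0,0,0]],[[0,0,0],[0,0,0]]]'; python3 -m crank '[[[0,0,0],[0,0,0]],[[0,0,0],[0,0,0]],[[0,0,0],[0,0,0]],[[0,0,0],[0,0,0]],[[0,0,0],[0,0,0]],[[0,0,0],[0,0,0]],[[0,0,0],[0,0,0]],[[0,0,0],[0,0,0]],[[0,0,0],[0,0,0]]]' 1
python3 -c "
from h import *
go(.5938,-.0134,.103,-82.5); print(read_state()['moment'])"
```

```text
time_s: 18.75
position: [0.5956, -0.0141, 0.1069]
tcp_rot: [[0.956, -0.293, 0.003], [-0.293, -0.956, -0.001], [0.003, -0.0, -1.0]]
force: [0.4, 0.5, 0.2]
opening: 0.598
time_s: 19.65
position: [0.5946, -0.014, 0.1056]
tcp_rot: [[0.956, -0.293, 0.0], [-0.293, -0.956, -0.0], [0.0, -0.0, -1.0]]
force: [-0.0, -0.4, 0.4]
opening: 0.135
t 19.65 pos [ 0.5946 -0.014   0.1056] xang -17.02 tilt [ 2.e-04 -0.e+00 -1.e+00] F [-0.  -0.4  0.4] op 0.135
shift cm [-0.09 -0.03  0.26] norm rows 0.054817369166672944 turn 1.143
[-0.02705816 -0.10300265 -0.02474969]
```

```bash
python3 -m crank '[[[0,0,0],[0,0,0.07]],[[0,0,0],[0,0,0.1]],[[0,0,0],[0,0,0.1]],[[0,0,0],[0,0,0.1]],[[0,0,0],[0,0,0.1]],[[0,0,0],[0,0,0.1]],[[0,0,0],[0,0,0.1]],[[0,0,0],[0,0,0.1]],[[0,0,0],[0,0,0.1]],[[0,0,0],[0,0,0.1]],[[0,0,0],[0,0,0.1]],[[0,0,0],[0,0,0.07]]]'; python3 -m crank '[[[0,0,0],[0,0,0]],[[0,0,0],[0,0,0]],[[0,0,0],[0,0,0]]]'
python3 -c "
from h import *
go(.5938,-.0134,.103,-82.5); print(read_state()['moment'])
snap('wrist','wrist10')"
```

```text
time_s: 20.85
position: [0.5941, -0.0134, 0.1055]
tcp_rot: [[0.13, -0.991, -0.001], [-0.991, -0.13, 0.001], [-0.001, 0.001, -1.0]]
force: [0.2, 0.9, 1.3]
opening: 0.137
time_s: 21.15
position: [0.5941, -0.0134, 0.1055]
tcp_rot: [[0.134, -0.991, -0.001], [-0.991, -0.134, 0.001], [-0.001, 0.001, -1.0]]
force: [-1.1, 2.0, 1.1]
opening: 0.135
t 21.15 pos [ 0.5941 -0.0134  0.1055] xang -82.29 tilt [-9.e-04  9.e-04 -1.e+00] F [-1.1  2.   1.1] op 0.135
shift cm [-0.01  0.03  0.25] norm rows 0.050916980451266525 turn 0.004
[ 0.48944502  0.16150709 -0.09501089]
```

View pics/wrist10.png

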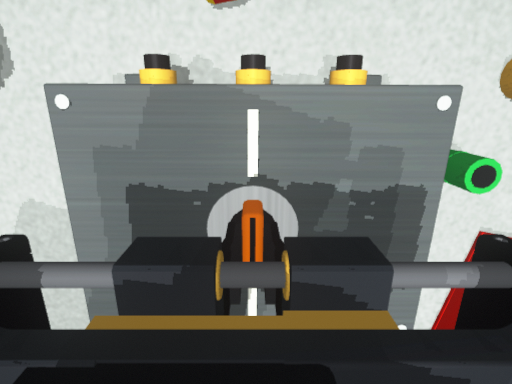

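```bash
python3 -m crank '[[[0,0,0],[0,0,0]],[[0,0,0],[0,0,0]],[[0,0,0],[0,0,0]],[[0,0,0],[0,0,0]],[[0,0,0],[0,0,0]]]' -0.2;  python3 -m crank '[[[0,0,-2],[0,0,0]],[[0,0,-3],[0,0,0]],[[0,2,-3],[0,0,0]],[[0,2,-2],[0,0,0]],[[0,0,0],[0,0,0]],[[0,0,0],[0,0,0]]]'
python3 - <<'E'
from h import *
W=snap('wrist','wrist11')
im=W['pixels']; hsv=cv2.cvtColor(im,cv2.COLOR_RGB2HSV)
m=cv2.inRange(hsv,(6,150,80),(20,255,255));m[:140]=0;m[230:]=0;m[:,:200]=0;m[:,310:]=0
c=max(cv2.findContours(m,0,1)[0],key=cv2.contourArea)
print(cv2.minAreaRect(c),cv2.minAreaRect(np.array([onz(W,*p[0],.125)[:2] for p in c],np.float32)*1000))
go(.604,-.0885,.12,-82.5)
E
```

```text
time_s: 21.7
position: [0.5946, -0.0142, 0.1056]
tcp_rot: [[0.133, -0.991, 0.0], [-0.991, -0.133, -0.0], [0.0, -0.0, -1.0]]
force: [0.2, -0.1, -0.0]
opening: 0.506
time_s: 22.3
position: [0.5552, -0.0194, 0.2059]
tcp_rot: [[0.133, -0.991, 0.002], [-0.991, -0.133, -0.0], [0.001, -0.002, -1.0]]
force: [0.0, 0.2, -1.0]
opening: 0.602
((251.0, 158.5), (37.0, 14.0), 90.0) ((588.2691650390625, -13.883554458618164), (31.981355667114258, 11.996161460876465), 7.61049747467041)
t 22.35 pos [ 0.5552 -0.0194  0.2051] xang -82.35 tilt [ 3.e-04  0.e+00 -1.e+00] F [ 0.7 -0.1 -0.1] op 0.602
shift cm [ 7.5  -3.91  8.51] norm rows 2.4003639941242154 turn 0.003
```

View pics/wrist11.png

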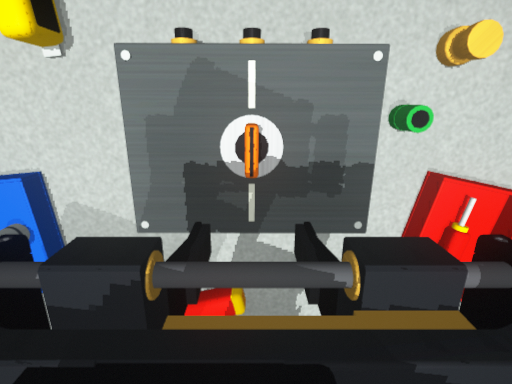

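```bash
python3 -m crank '[[[2.2,-1.3,1],[0,0,0]],[[2.2,-1.3,2],[0,0,0]],[[2,-1.3,2.5],[0,0,0]],[[0,0,2],[0,0,0]],[[0,0,1],[0,0,0]],[[0,0,0],[0,0,0]],[[0,0,0],[0,0,0]],[[0,0,0],[0,0,0]],[[0,0,0],[0,0,0]],[[0,0,0],[0,0,0]],[[0,0,0],[0,0,0]],[[0,0,0],[0,0,0]]]' 1
python3 -m crank '[[[0,0,0.3],[0,0,0]],[[0,0,0.3],[0,0,0]],[[0,0,0.3],[0,0,0]],[[0,0,0.3],[0,0,0]],[[0,0,0.3],[0,0,0]],[[0,0,0],[0,0,0]],[[0,0,0],[0,0,0]],[[0,0,0],[0,0,0]]]'
python3 -c "
from h import *
go(.6023,-.0778,.086)"
```

```text
time_s: 23.55
position: [0.6022, -0.0775, 0.121]
tcp_rot: [[0.133, -0.991, 0.001], [-0.991, -0.133, -0.0], [0.0, -0.001, -1.0]]
force: [0.0, -0.4, 0.4]
opening: 0.005
time_s: 24.35
position: [0.6022, -0.0775, 0.1057]
tcp_rot: [[0.133, -0.991, 0.0], [-0.991, -0.133, -0.0], [0.0, -0.0, -1.0]]
force: [0.9, -0.2, -0.4]
opening: 0.007
t 24.35 pos [ 0.6022 -0.0775  0.1057] xang -82.33 tilt [ 2.e-04 -1.e-04 -1.e+00] F [ 0.9 -0.2 -0.4] op 0.007
shift cm [ 0.03 -0.01  1.97] norm rows 0.39310722466787434 turn None
```

```bash
python3 -m crank '[[[0,0,0.3],[0,0,0]],[[0,0,0.3],[0,0,0]],[[0,0,0.3],[0,0,0]],[[0,0,0.2],[0,0,0]],[[0,0,0],[0,0,0]],[[0,0,0],[0,0,0]]]'
python3 -m crank '[[[0,0,0.2],[0,0,0]],[[0,0,0.2],[0,0,0]],[[0,0,0],[0,0,0]],[[0,0,0],[0,0,0]],[[0,0,0],[0,0,0]]]'
```

```text
time_s: 24.95
position: [0.6021, -0.0775, 0.0945]
tcp_rot: [[0.133, -0.991, 0.0], [-0.991, -0.133, -0.0], [0.0, -0.0, -1.0]]
force: [-0.1, -0.2, 0.4]
opening: 0.002
time_s: 25.45
position: [0.6022, -0.0776, 0.0916]
tcp_rot: [[0.134, -0.991, 0.001], [-0.991, -0.134, -0.0], [0.0, -0.0, -1.0]]
force: [-1.8, 0.6, 7.0]
opening: 0.006
```

```bash
python3 -m crank '[[[0,0,0.2],[0,0,0]],[[0,0,0.2],[0,0,0]],[[0,0,0],[0,0,0]],[[0,0,0],[0,0,0]],[[0,0,0],[0,0,0]]]'
python3 -m crank '[[[0,0,0.15],[0,0,0]],[[0,0,0.1],[0,0,0]],[[0,0,0],[0,0,0]],[[0,0,0],[0,0,0]],[[0,0,0],[0,0,0]]]'
```

```text
time_s: 25.95
position: [0.6022, -0.0776, 0.0882]
tcp_rot: [[0.134, -0.991, 0.001], [-0.991, -0.134, -0.0], [0.0, -0.001, -1.0]]
force: [-2.9, 0.9, 10.6]
opening: 0.006
time_s: 26.45
position: [0.6022, -0.0776, 0.0864]
tcp_rot: [[0.134, -0.991, 0.001], [-0.991, -0.134, -0.001], [0.001, -0.001, -1.0]]
force: [-4.3, 1.1, 14.2]
opening: 0.002
```

```bash
python3 -m crank '[[[0,0,0.1],[0,0,0]],[[0,0,0],[0,0,0]],[[0,0,0],[0,0,0]],[[0,0,0],[0,0,0]]]'
python3 -m crank '[[[0,0,0.08],[0,0,0]],[[0,0,0],[0,0,0]],[[0,0,0],[0,0,0]],[[0,0,0],[0,0,0]]]'
```

```text
time_s: 26.85
position: [0.6022, -0.0775, 0.0863]
tcp_rot: [[0.134, -0.991, 0.001], [-0.991, -0.134, -0.001], [0.001, -0.001, -1.0]]
force: [-5.3, 0.7, 19.3]
opening: 0.002
time_s: 27.25
position: [0.6022, -0.0775, 0.0863]
tcp_rot: [[0.134, -0.991, 0.001], [-0.991, -0.134, -0.001], [0.001, -0.001, -1.0]]
force: [-6.4, 0.5, 23.8]
opening: 0.009
```

Run:
```python
from h import *
a=snap('side','side12')['pixels'];b=snap('scene','scene12')['pixels'];w=snap('wrist','wrist12')['pixels']
o=np.hstack([cv2.resize(a[130:345,130:360],(400,374)),cv2.resize(b[120:300,105:375],(400,374))])
cv2.imwrite('pics/f12.png',cv2.cvtColor(o,cv2.COLOR_RGB2BGR))
go(0,0,0)
```

```text
t 27.4 pos [ 0.6022 -0.0775  0.0863] xang -82.31 tilt [ 1.4e-03 -7.0e-04 -1.0e+00] F [-6.1  1.8 23.3] op 0.006
shift cm [-15.75  58.65   8.54] norm rows 12.26599861585125 turn None
```

View pics/f12.png

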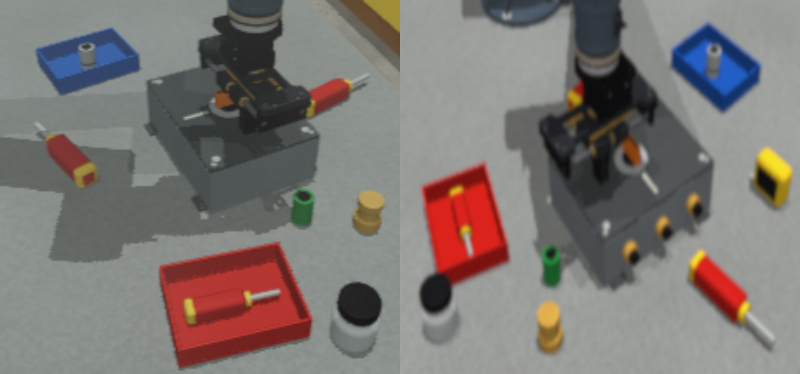

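View pics/wrist12.png

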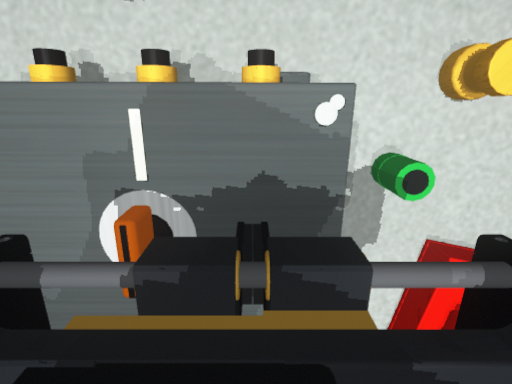

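The views show the driver in the red tray and the socket in the blue tray. The wing is in line and the cover is at its hard stop (z 0.0863 m, 23 N), steady, so I am handing in.

```bash
python3 -c "
from rig import bot,read_state
print(bot.hand_in()); s=read_state(); print(s['time_s'],s['position'],s['force'])"
```

```text
the job is handed in; nothing more can be done
None
the job is handed in; nothing more can be done
```

The job is done and handed in at about 27.4 s of the 72 s. The hand-in reports no verdict, so the results below are my own checks.

- **Screwdriver:** the smallest of the three, the one on the cover, lies in the red tray and was let go.
- **Socket:** the grey one from the cover stands in the blue tray, about 5 mm from its centre, and was let go. The green look-alike was left alone.
- **Wing:** I turned it clockwise by about 65°. After release, its long axis measured 7.6° against 7.5° for the white marks, with the cover still up.
- **Cover:** the closed fingertips hold it at its hard stop. The tip is at 86.3 mm, against a nominal 86 mm, with about 23 N of push. More push raised the force but did not move the cover.
- **Other items:** the tape measure, coupling and jar look unmoved in the last pictures.

No check failed. The first hand-picked tray rims differed by about 10 mm between the scene and side views, so I re-measured both trays with the wrist camera before placing.

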